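# Make room in the bottle row

## Task

Put the loose square bottle that stands on the shop counter into the row in the wooden tray: nudge the two square bottles already in the tray apart until the gap between them is wide enough, then set the loose one down gently between them. It should stand upright on the tray floor, square with the row, and no square bottle may be toppled.

Things in the scene. Friction and masses are not known exactly. Their poses are not given: they have to be found in the camera images.
- loose_center (a point): Bottle to add: squat square amber glass, 64 x 64 mm body 60 mm tall, narrow neck, round gold cap 30 mm across from 74 to 98 mm up; 98 mm tall, 0.3 kg. Stands on the counter on the robot's side of the tray, near two unwanted round bottles (one squat, one 161 mm tall), over 90 mm clear between. Point: its centre, 49 mm up; z up, x and y square to its faces.
- left_center (a point): Square bottle in the tray on the +y side of the gap; same shape, size and axes as the loose one; point at its centre, 49 mm above its base. Slides on the tray floor when pushed (2 to 5 N; push low on the body or it tips). Just beyond it stands a round bottle or jar 60 mm across, at most 98 mm tall, that slides along and may be pushed.
- right_center (a point): Square bottle in the tray on the -y side of the gap; same shape, size, axes and behaviour as the left one, point at its centre, 49 mm above its base; also with a round bottle or jar just beyond it. At the start the gap between left and right is 34 to 46 mm wide, too narrow for a 64 mm bottle.
- tray: Shallow wooden tray fixed to the counter, holding the row (round, square, gap, square, round). Origin: centre of its underside, at counter height. y runs along the row, x across, z up. Floor 8 mm above the counter; inside 400 mm long (y), 100 mm wide (x); lips 12 mm above the floor, 8 mm thick. About 40 mm of free floor at each end of the row.
There are look-alikes about, which are no part of the job. What is shaped like the part that bears left_center but pink is not meant.

How it is judged (in metres and radians):
On the way:
1. the two square bottles of the row have been nudged apart: their centres more than 130 mm apart, so that the 64 mm bottle fits between (horizontal distance between left_center and right_center above 0.13 m), for 0.2 s.
At the end, for the whole second after the job is handed in: All three square bottles at rest, upright within 8 degrees, on the tray floor (centres 50 to 64 mm up), within 25 mm of its middle line; the added one between the others (within 150 mm of each, they over 120 mm apart), its faces square with the row within 20 degrees (angle between each of loose_center, left_center, right_center's own z axis and vertical below 0.15 rad and x of loose_center in the frame of tray between -0.025 and 0.025 m and z of loose_center in the frame of tray between 0.05 and 0.064 m and x of left_center in the frame of tray between -0.025 and 0.025 m and z of left_center in the frame of tray between 0.05 and 0.064 m and x of right_center in the frame of tray between -0.025 and 0.025 m and z of right_center in the frame of tray between 0.05 and 0.064 m and horizontal distance between loose_center and left_center below 0.15 m and horizontal distance between loose_center and right_center below 0.15 m and horizontal distance between left_center and right_center above 0.12 m and (angle between the x axis of loose_center and the x axis of tray, either way round below 0.35 rad or angle between the y axis of loose_center and the x axis of tray, either way round below 0.35 rad) and linear speed of each of loose, left, right below 0.02 m/s); the robot touches nothing.
It fails at once if a square bottle is toppled (tilted more than 35 degrees) (angle between any of loose_center, left_center, right_center's own z axis and vertical above 0.61 rad).
It fails at once if the added bottle is let go more than 15 mm above the tray floor, so that it drops (contact force between loose and the fingers below 0.05 N and z of loose_center in the frame of tray above 0.072 m and x of loose_center in the frame of tray between -0.06 and 0.06 m and y of loose_center in the frame of tray between -0.21 and 0.21 m).
It also fails if it takes over 54 s, if anything falls off the work surface, if the arm or the gripper's body presses on something with over 40 N, if the wrist force passes 120 N, or if a joint passes its speed limit or range.

## Robot

A 6-joint arm with a two-finger parallel gripper is mounted at the origin on the work surface. World frame = base frame: x ahead of the robot, y to its left, z up, the work surface at z = 0. Lengths are in mm, angles in rad, forces in N, time in s.
With the tool pointing down it reaches from about 400 to 925 mm from the base axis. Payload 12.5 kg.
Tool frame: the origin (TCP) lies on the centre line of the jaws, within the pads' length; the fingertips stand 19 mm ahead of it and the grasp point (between the pads) is the TCP; y points along the fingers, x is the direction in which the jaws open and shut, and the axes are right-handed (so a half turn about y gives the same grasp; the last joint's range is limited). The gripper opens to 95 mm and grips with 3 to 60 N. Pads are 20 mm wide; open, the fingers measure 119 mm over their backs; the gripper's body (75 mm by 180 mm) begins 59 mm behind the grasp point.
Start: joints at [-1.211, 0.491, 1.559, -0, 1.092, -0.106], TCP at [280.736, -558.422, 206.361] pointing down, gripper open.
Joint ranges: [-3.1, 3.1], [-0.84, 2.19], [0.05, 2.79], [-1.13, 4.28], [0.06, 2.93], [-2.69, 2.69]. Speed limits (rad/s): [2.22, 2.22, 2.79, 3.14, 3.14, 3.14].

## Interface

Orientations are given as [roll, pitch, yaw] about the fixed x, y, z axes, in that order (R = Rz(yaw) Ry(pitch) Rx(roll)).
In Python, from cell import env gives the robot as it stands. The module is installed in compiled form; this text tells all that it offers.
- The arm moves only by the tool move_arm, never from a script. Its argument "rows" is a list of rows, each an object of numbers: "tx", "ty", "tz": the shift along the tool's x, y, z in cm; "rx", "ry", "rz": the turn, a rotation vector about the tool's x, y, z in rad; "grip": the opening in per cent of the stroke, from 0 (shut) to 100 (fully open). In form: [{"tx": .., "ty": .., "tz": .., "rx": .., "ry": .., "rz": .., "grip": ..}, ...]. A call has 1 to 10 rows; each row shifts and turns the commanded pose from where the row before left it, along the tool's axes as they then stand; what a row does not reach is not made up. A row lasts 1/12 s, in which the tool goes at most 41.7 mm and 7.16 degrees, less where a joint would pass 70% of its speed; a pose out of reach is approached as far as the arm can. A call is refused whole if a number of a shift passes 4.17 or a number of a turn 0.125, either way. A call with a gripper value outside its range is refused whole. The fingers move at their own pace and stop on an object; the grip force is fixed at half the most. Time passes only in rows, so rows that do not move let the fingers close. It gives the time, the measured TCP pose, the force and the opening at its end, in the units of the state.
- env.state(): the state, without advancing time (a new reading comes with each control period).
- env.read_camera(name): name is "scene" or "top"; returns (picture, depth): 400x640x3 uint8, blue, green, red; 400x640 float32, mm along the optical axis (not along the pixel's ray), 0 where there is no reading.
- env.calibration(name): a dict with "vertical_fov" (degrees; the focal length in pixels is half the picture's height over the tangent of half this angle, whatever the lens; pixels are square), "cx", "cy" (the principal point, pixels), "eye" and "rotation" of the camera in the world. Camera axes: x right, y up, looking along -z (the intrinsics and any distortion apply to the point x, -y, -z); pixel columns grow to the right and rows downward; lengths in mm; the calibration is good to about 2 mm. A picture is of the moment at which its call begins. calibration takes no time and is no camera call.
- env.job_done(): hands the job in, once; it reports no verdict.
The state is a dict: "t": time; "joints": joint angles; "qvel": joint speeds; "tau": joint torques, N m; "eef_pos": TCP position; "tcp_rot": TCP orientation; "ft_force": force on the tool from outside, world axes, zero at the start; "moment": the same for the moment, N m; "opening": opening from 0.0 (shut) to 1.0 (fully open).
Only numpy, scipy, OpenCV 4.12 (cv2) and the standard library are available. Lean on these libraries where they do the work, as an engineer would, in place of code of your own. Each camera call takes 0.05 s, during which the arm holds its last target.

## Working session

There is one attempt and no reset: what is moved stays moved. The work goes in short steps, Python scripts to look and compute and a tool call to move; the robot and the scene stay as the last step left them, time stands still between calls to the robot, and variables do not carry over. Pictures are saved under pics/ and viewed, and the job is handed in when it is done.

Besides the shell and the picture viewer there is one more tool, called after "Call:" by a JSON object that holds its "method" and its "body". move_arm: Moves the arm, as the interface text tells. Its arguments: {"type":"object","properties":{"rows":{"type":"array"}},"required":["rows"]}

```bash
mkdir -p pics
python3 - <<'E'
from cell import env
import cv2,numpy as np
print(env.state())
for n in("scene","top"):
    p,d=env.read_camera(n); cv2.imwrite(f"pics/{n}0.png",p); np.save(f"{n}0.npy",d); print(n,env.calibration(n))
E
```

```text
{'t': 0.0, 'joints': array([-1.21058694e+00,  4.91550253e-01,  1.55946706e+00, -3.27065085e-05,
        1.09169354e+00, -1.05579323e-01]), 'qvel': array([ 0.00100914,  0.00029747,  0.00021713,  0.00068051, -0.00257202,
       -0.00136379]), 'tau': array([ 5.25025716e-04, -6.12639713e+01, -2.58182842e+01,  6.92993123e-02,
        4.80543450e-02, -1.17344844e-04]), 'eef_pos': array([ 280.63669191, -558.15902064,  205.76147232]), 'tcp_rot': array([-1.57070733e+00,  1.11502533e-03, -1.10499248e+00]), 'ft_force': array([-0.56383917, -0.25192367, -0.22445157]), 'moment': array([-0.00880959, -0.02784712,  0.01658493]), 'opening': 1.0021047339890607}
scene {'vertical_fov': 51.373887365379304, 'cx': 316.35673126842823, 'cy': 202.48728576201785, 'eye': array([1312.15986823,  -64.23313377,  573.56952436]), 'rotation': array([ 0.94151958, -0.00557783,  1.38911954])}
top {'vertical_fov': 44.153958555550716, 'cx': 319.60721869696454, 'cy': 195.7141653082675, 'eye': array([ 530.57409618,   76.07929958, 1142.14356714]), 'rotation': array([ 0.04719991, -0.02982546, -1.56059989])}
```

View pics/scene0.png

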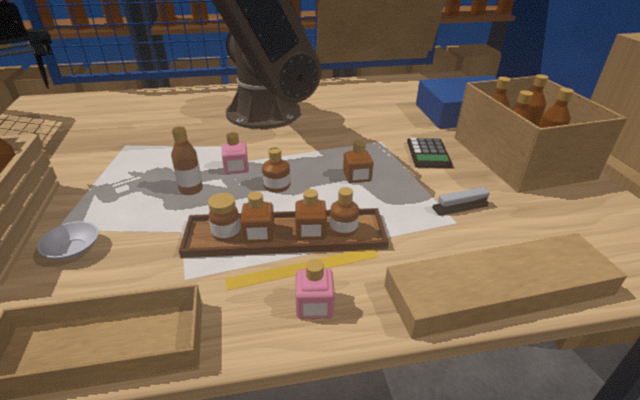

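View pics/top0.png

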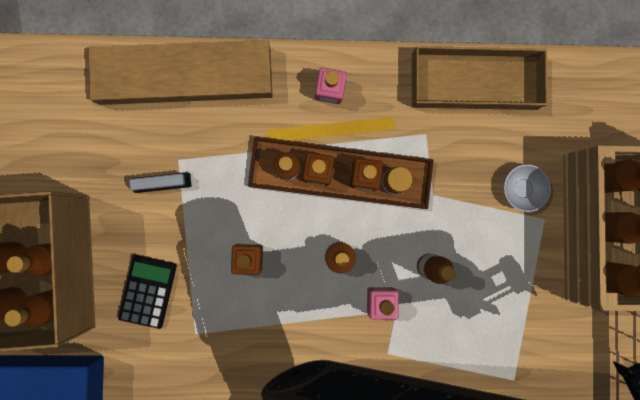

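The top view shows +x up and +y left. The tray row has a round bottle at (285,163), squares at (319,168) and (369,174), and a round one at (400,179). The loose amber square is at (247,260). The pink ones are decoys.

```bash
cat > h.py <<'E'
import numpy as np,cv2
from scipy.spatial.transform import Rotation as Ro
from cell import env
def cam(n):
    c=env.calibration(n); f=200/np.tan(np.radians(c["vertical_fov"]/2))
    return f,c["cx"],c["cy"],np.array(c["eye"]),Ro.from_euler("xyz",c["rotation"]).as_matrix()
def cloud(n,d):
    f,cx,cy,e,R=cam(n); v,u=np.mgrid[0:400,0:640]
    P=np.stack([(u-cx)/f*d,-(v-cy)/f*d,-d],-1)
    return P@R.T+e
def ray(n,u,v,z):
    f,cx,cy,e,R=cam(n); r=R@np.array([(u-cx)/f,-(v-cy)/f,-1]); return e+r*(z-e[2])/r[2]
E
python3 - <<'E'
from h import *
d=np.load("top0.npy");C=cloud("top",d);im=cv2.imread("pics/top0.png")
for (u,v) in [(210,320),(560,250),(344,158),(345,185),(480,150)]: print((u,v),C[v,u].round(1))
def rep(lo,hi,sel):
    m=((C[...,2]>lo)&(C[...,2]<hi)&(d>0)).astype(np.uint8)
    n,l,s,ce=cv2.connectedComponentsWithStats(m)
    for i in range(1,n):
        x,y,w,h,a=s[i]
        if a>sel and 110<y<330 and 200<x<480:
            P=C[l==i]; r=cv2.minAreaRect(P[:,:2].astype(np.float32))
            print(a,ce[i].round(1),"mean",P.mean(0).round(1),"rect",np.round(r[0],1),np.round(r[1],1),round(r[2],1))
print("caps");rep(88,118,20)
print("shoulder");rep(50,80,60)
# tray lips
m=((C[...,2]>12)&(C[...,2]<35)).astype(np.uint8)
n,l,s,ce=cv2.connectedComponentsWithStats(m)
for i in range(1,n):
    if s[i][4]>300:
        r=cv2.minAreaRect(C[l==i][:,:2].astype(np.float32)); print(s[i],[np.round(q,1) for q in r])
E
```

```text
(210, 320) [298.4 289.6  -1.2]
(560, 250) [ 464.1 -522.3   -0.8]
(344, 158) [672.5 -12.7   9. ]
(345, 185) [609.8 -15.5   9.9]
(480, 150) [ 697.6 -335.5   -4.4]
caps
162 [285.3 163.2] mean [647.7 118.8 104.7] rect [648.6 118.4] [29.4 27.4] 1.4
164 [318.3 166.1] mean [642.5  49.  104.7] rect [643.2  48.6] [29.  27.5] 0.8
164 [369.  171.5] mean [632.4 -58.5 104.7] rect [632.8 -58.8] [28.6 28.2] 48.1
473 [399.4 178.7] mean [ 619.  -125.7   92.6] rect [ 618.6 -125. ] [51.7 51.2] 0.6
159 [341.5 258.8] mean [447.5  -2.   99.2] rect [447.6  -2.2] [28.5 27.9] 66.9
161 [243.4 260.7] mean [441.8 204.2  96.7] rect [441.1 203.9] [29.4 27.5] 4.0
303 [435.5 268.1] mean [ 430.2 -199.7  106.6] rect [ 427.2 -207.8] [53.2 56.9] 68.1
166 [386.5 307.2] mean [346.5 -98.2  96.8] rect [346.2 -98.4] [28.3 27.9] 1.8
shoulder
420 [286.2 165.9] mean [646.  118.1  67.8] rect [648.7 119. ] [58.1 57.4] 0.6
676 [317.6 168.4] mean [641.2  49.6  69.5] rect [643.3  48.9] [63.8 64.2] 81.6
679 [366.  173.7] mean [631.1 -56.7  69.2] rect [633.1 -59.2] [64.2 64.2] 83.1
134 [389.2 182.9] mean [ 612.  -108.7   63.4] rect [
[... 539 characters left out ...]
  22 458] [array([801.9, 353.6]), array([ 31.7, 399.9]), np.float64(7.9)]
[ 248  136  186   73 1712] [array([638.6,  -5.1]), array([416.8, 116.5]), np.float64(83.5)]
[565 152   9 150 671] [array([ 520.2, -530.9]), array([  7.8, 340.7]), np.float64(89.8)]
[ 504  164   47   48 1089] [array([ 608.2, -431.1]), array([108.3, 108.6]), np.float64(74.4)]
[ 81 195  12 135 610] [array([431.2, 560.2]), array([297.6,   6.2]), np.float64(4.7)]
[605 242  35  25 328] [array([ 461.3, -659.7]), array([80.6, 55.9]), np.float64(84.2)]
[ 118  255   58   74 2451] [array([365. , 429.7]), array([ 99.4, 149.7]), np.float64(78.4)]
[  0 355 103  45 477] [array([213.7, 617.7]), array([240.7,  86.3]), np.float64(66.7)]
```

Call:
{"method": "move_arm", "body": {"rows": [{"ry": 0.116},{"ry": 0.116},{"ry": 0.116},{"ry": 0.116},{"ry": 0.116},{"tx": -2.4,"tz": 1.2},{"tx": -2.4,"tz": 1.2},{"tx": -2.4,"tz": 1.2},{"tx": -2.4,"tz": 1.2},{"tx": -2.4,"tz": 1.2}]}}

```text
validation failed for argument at $.ro...
```

Call:
{"method": "move_arm", "body": {"rows": [{"tx": -2.4,"tz": 1.2},{"tx": -2.4,"tz": 1.2},{"tx": -2.4,"tz": 1.2},{"tx": -2.4,"tz": 1.2},{"tx": -2.4,"tz": 1.2},{"tx": -2.4,"tz": 1.2},{"tx": -2.4,"tz": 1.2},{"tx": -2.4,"tz": 1.2},{"tx": -2.4,"tz": 1.2},{"tx": -2.4,"tz": 1.2,"grip": 0}]}}

```text
validation failed for argument at $.ro...
```

Call:
{"method": "move_arm", "body": {"rows": [{"tx": -2.4,"tz": 1.2,"grip": 0},{"tx": -2.4,"tz": 1.2},{"tx": -2.4,"tz": 1.2},{"tx": -2.4,"tz": 1.2},{"tx": -2.4,"tz": 1.2},{"tx": -2.4,"tz": 1.2},{"grip": 0},{"grip": 0},{"grip": 0}]}}

```text
validation failed for argument at $.ro...
```

Call:
{"method": "move_arm", "body": {"rows": [{"tx": 0,"ty": 0,"tz": 0,"rx": 0,"ry": 0.116,"rz": 0,"grip": 100},{"tx": 0,"ty": 0,"tz": 0,"rx": 0,"ry": 0.116,"rz": 0,"grip": 100},{"tx": 0,"ty": 0,"tz": 0,"rx": 0,"ry": 0.116,"rz": 0,"grip": 100},{"tx": 0,"ty": 0,"tz": 0,"rx": 0,"ry": 0.116,"rz": 0,"grip": 100},{"tx": 0,"ty": 0,"tz": 0,"rx": 0,"ry": 0.116,"rz": 0,"grip": 100}]}}

```text
t: 0.52
eef_pos: [280.7, -558.3, 206.0]
tcp_rot: [-1.571, 0.001, -1.691]
ft_force: [0.1, 0.6, 0.8]
opening: 0.998
```

Call:
{"method": "move_arm", "body": {"rows": [{"tx": -2.4,"ty": 0,"tz": 1.2,"rx": 0,"ry": 0,"rz": 0,"grip": 0},{"tx": -2.4,"ty": 0,"tz": 1.2,"rx": 0,"ry": 0,"rz": 0,"grip": 0},{"tx": -2.4,"ty": 0,"tz": 1.2,"rx": 0,"ry": 0,"rz": 0,"grip": 0},{"tx": -2.4,"ty": 0,"tz": 1.2,"rx": 0,"ry": 0,"rz": 0,"grip": 0},{"tx": -2.4,"ty": 0,"tz": 1.2,"rx": 0,"ry": 0,"rz": 0,"grip": 0},{"tx": -2.4,"ty": 0,"tz": 1.2,"rx": 0,"ry": 0,"rz": 0,"grip": 0},{"tx": -2.4,"ty": 0,"tz": 1.2,"rx": 0,"ry": 0,"rz": 0,"grip": 0},{"tx": -2.4,"ty": 0,"tz": 1.2,"rx": 0,"ry": 0,"rz": 0,"grip": 0},{"tx": -2.4,"ty": 0,"tz": 1.2,"rx": 0,"ry": 0,"rz": 0,"grip": 0},{"tx": -2.4,"ty": 0,"tz": 1.2,"rx": 0,"ry": 0,"rz": 0,"grip": 0}]}}

```text
t: 1.35
eef_pos: [427.7, -332.4, 206.1]
tcp_rot: [-1.571, 0.0, -1.685]
ft_force: [-0.3, 0.3, -0.4]
opening: 0.356
```

Call:
{"method": "move_arm", "body": {"rows": [{"tx": -2.4,"ty": 0,"tz": 1.2,"rx": 0,"ry": 0,"rz": 0,"grip": 0},{"tx": -2.4,"ty": 0,"tz": 1.2,"rx": 0,"ry": 0,"rz": 0,"grip": 0},{"tx": -2.4,"ty": 0,"tz": 1.2,"rx": 0,"ry": 0,"rz": 0,"grip": 0},{"tx": -2.4,"ty": 0,"tz": 1.2,"rx": 0,"ry": 0,"rz": 0,"grip": 0},{"tx": -2.4,"ty": 0,"tz": 1.2,"rx": 0,"ry": 0,"rz": 0,"grip": 0},{"tx": -2.4,"ty": 0,"tz": 1.2,"rx": 0,"ry": 0,"rz": 0,"grip": 0},{"tx": -2.4,"ty": 0,"tz": 1.2,"rx": 0,"ry": 0,"rz": 0,"grip": 0},{"tx": -2.4,"ty": 0,"tz": 1.2,"rx": 0,"ry": 0,"rz": 0,"grip": 0},{"tx": -2.4,"ty": 0,"tz": 1.2,"rx": 0,"ry": 0,"rz": 0,"grip": 0},{"tx": 0,"ty": 0,"tz": 0,"rx": 0,"ry": 0,"rz": 0,"grip": 0}]}}

```text
t: 2.18
eef_pos: [560.8, -128.2, 206.0]
tcp_rot: [-1.571, 0.001, -1.682]
ft_force: [0.0, 0.0, -0.2]
opening: 0.004
```

Call:
{"method": "move_arm", "body": {"rows": [{"tx": -2.18,"ty": 0,"tz": 1.05,"rx": 0,"ry": 0,"rz": 0,"grip": 0},{"tx": -2.18,"ty": 0,"tz": 1.05,"rx": 0,"ry": 0,"rz": 0,"grip": 0},{"tx": -2.18,"ty": 0,"tz": 1.05,"rx": 0,"ry": 0,"rz": 0,"grip": 0},{"tx": -2.18,"ty": 0,"tz": 1.05,"rx": 0,"ry": 0,"rz": 0,"grip": 0},{"tx": -2.18,"ty": 0,"tz": 1.05,"rx": 0,"ry": 0,"rz": 0,"grip": 0},{"tx": -2.18,"ty": 0,"tz": 1.05,"rx": 0,"ry": 0,"rz": 0,"grip": 0},{"tx": 0,"ty": 2,"tz": 0,"rx": 0,"ry": 0,"rz": 0,"grip": 0},{"tx": 0,"ty": 2,"tz": 0,"rx": 0,"ry": 0,"rz": 0,"grip": 0},{"tx": 0,"ty": 0,"tz": 0,"rx": 0,"ry": 0,"rz": 0,"grip": 0},{"tx": 0,"ty": 0,"tz": 0,"rx": 0,"ry": 0,"rz": 0,"grip": 0}]}}

```text
t: 3.02
eef_pos: [636.2, -8.9, 165.7]
tcp_rot: [-1.573, -0.0, -1.685]
ft_force: [0.1, -0.2, 0.7]
opening: 0.004
```

Run:
```python
from h import *
p,d=env.read_camera("scene"); cv2.imwrite("pics/s1.png",cv2.resize(p[120:300,140:460],None,fx=2.4,fy=2.4))
```

```text
(no output)
```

View pics/s1.png

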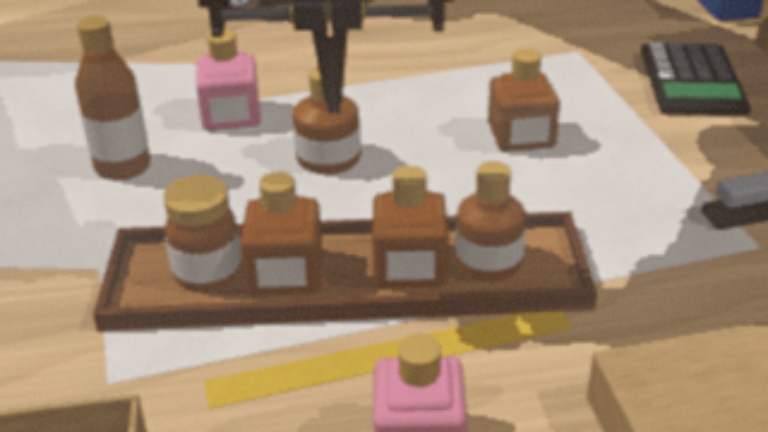

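The picture shows the closed fingers hovering over the gap, above and behind (330,100), so I'll descend after a small correction.

Call:
{"method": "move_arm", "body": {"rows": [{"tx": -0.39,"ty": 1.5,"tz": 0.18,"rx": 0,"ry": 0,"rz": 0,"grip": 0},{"tx": 0,"ty": 1.5,"tz": 0,"rx": 0,"ry": 0,"rz": 0,"grip": 0},{"tx": 0,"ty": 1.5,"tz": 0,"rx": 0,"ry": 0,"rz": 0,"grip": 0},{"tx": 0,"ty": 1.5,"tz": 0,"rx": 0,"ry": 0,"rz": 0,"grip": 0},{"tx": 0,"ty": 1.5,"tz": 0,"rx": 0,"ry": 0,"rz": 0,"grip": 0},{"tx": 0,"ty": 1.5,"tz": 0,"rx": 0,"ry": 0,"rz": 0,"grip": 0},{"tx": 0,"ty": 1,"tz": 0,"rx": 0,"ry": 0,"rz": 0,"grip": 0},{"tx": 0,"ty": 0.5,"tz": 0,"rx": 0,"ry": 0,"rz": 0,"grip": 0},{"tx": 0,"ty": 0.3,"tz": 0,"rx": 0,"ry": 0,"rz": 0,"grip": 0},{"tx": 0,"ty": 0,"tz": 0,"rx": 0,"ry": 0,"rz": 0,"grip": 0}]}}

```text
t: 3.9
eef_pos: [639.2, -5.1, 58.6]
tcp_rot: [-1.57, -0.0, -1.685]
ft_force: [0.4, 0.7, -0.4]
opening: 0.004
```

Call:
{"method": "move_arm", "body": {"rows": [{"tx": 0,"ty": 0.45,"tz": 0,"rx": 0,"ry": 0,"rz": 0,"grip": 3},{"tx": 0,"ty": 0.3,"tz": 0,"rx": 0,"ry": 0,"rz": 0,"grip": 6},{"tx": 0,"ty": 0,"tz": 0,"rx": 0,"ry": 0,"rz": 0,"grip": 10},{"tx": 0,"ty": 0,"tz": 0,"rx": 0,"ry": 0,"rz": 0,"grip": 14},{"tx": 0,"ty": 0,"tz": 0,"rx": 0,"ry": 0,"rz": 0,"grip": 17},{"tx": 0,"ty": 0,"tz": 0,"rx": 0,"ry": 0,"rz": 0,"grip": 19},{"tx": 0,"ty": 0,"tz": 0,"rx": 0,"ry": 0,"rz": 0,"grip": 21},{"tx": 0,"ty": 0,"tz": 0,"rx": 0,"ry": 0,"rz": 0,"grip": 23},{"tx": 0,"ty": 0,"tz": 0,"rx": 0,"ry": 0,"rz": 0,"grip": 25},{"tx": 0,"ty": 0,"tz": 0,"rx": 0,"ry": 0,"rz": 0,"grip": 27}]}}

```text
t: 4.73
eef_pos: [639.0, -4.9, 50.9]
tcp_rot: [-1.571, -0.0, -1.685]
ft_force: [-0.0, 0.2, -1.1]
opening: 0.26
```

Call:
{"method": "move_arm", "body": {"rows": [{"tx": 0,"ty": 0,"tz": 0,"rx": 0,"ry": 0,"rz": 0,"grip": 28},{"tx": 0,"ty": 0,"tz": 0,"rx": 0,"ry": 0,"rz": 0,"grip": 29},{"tx": 0,"ty": 0,"tz": 0,"rx": 0,"ry": 0,"rz": 0,"grip": 30},{"tx": 0,"ty": 0,"tz": 0,"rx": 0,"ry": 0,"rz": 0,"grip": 31},{"tx": 0,"ty": 0,"tz": 0,"rx": 0,"ry": 0,"rz": 0,"grip": 32},{"tx": 0,"ty": 0,"tz": 0,"rx": 0,"ry": 0,"rz": 0,"grip": 33},{"tx": 0,"ty": 0,"tz": 0,"rx": 0,"ry": 0,"rz": 0,"grip": 34},{"tx": 0,"ty": 0,"tz": 0,"rx": 0,"ry": 0,"rz": 0,"grip": 35},{"tx": 0,"ty": 0,"tz": 0,"rx": 0,"ry": 0,"rz": 0,"grip": 36},{"tx": 0,"ty": 0,"tz": 0,"rx": 0,"ry": 0,"rz": 0,"grip": 36}]}}

```text
t: 5.57
eef_pos: [639.0, -4.8, 50.9]
tcp_rot: [-1.571, 0.0, -1.685]
ft_force: [0.3, 1.3, 2.5]
opening: 0.357
```

Run:
```python
from h import *
p,d=env.read_camera("scene"); cv2.imwrite("pics/s2.png",cv2.resize(p[120:300,140:460],None,fx=2.4,fy=2.4))
```

```text
(no output)
```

View pics/s2.png

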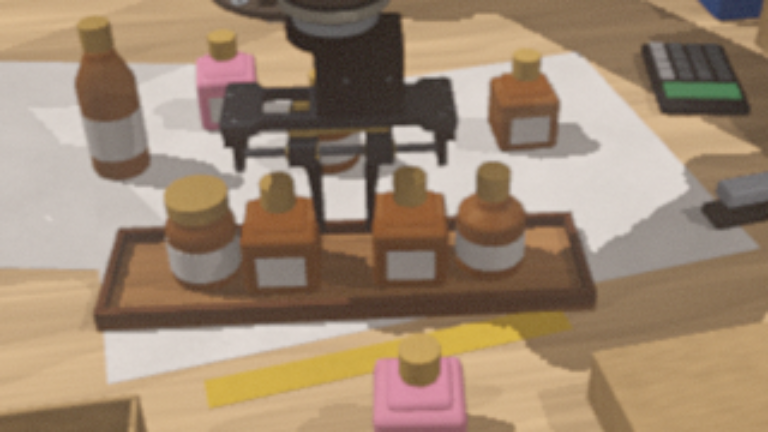

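Picture: both squares upright and not yet pushed; the tapered fingertips at (322,215) and (375,215) are just reaching them. I'll open further in small steps and watch for tilt.

Call:
{"method": "move_arm", "body": {"rows": [{"tx": 0,"ty": 0,"tz": 0,"rx": 0,"ry": 0,"rz": 0,"grip": 37},{"tx": 0,"ty": 0,"tz": 0,"rx": 0,"ry": 0,"rz": 0,"grip": 38},{"tx": 0,"ty": 0,"tz": 0,"rx": 0,"ry": 0,"rz": 0,"grip": 39},{"tx": 0,"ty": 0,"tz": 0,"rx": 0,"ry": 0,"rz": 0,"grip": 40},{"tx": 0,"ty": 0,"tz": 0,"rx": 0,"ry": 0,"rz": 0,"grip": 41},{"tx": 0,"ty": 0,"tz": 0,"rx": 0,"ry": 0,"rz": 0,"grip": 42},{"tx": 0,"ty": 0,"tz": 0,"rx": 0,"ry": 0,"rz": 0,"grip": 43},{"tx": 0,"ty": 0,"tz": 0,"rx": 0,"ry": 0,"rz": 0,"grip": 44}]}}

```text
t: 6.28
eef_pos: [639.0, -5.0, 50.8]
tcp_rot: [-1.571, -0.0, -1.685]
ft_force: [-0.4, -0.6, 2.3]
opening: 0.434
```

Run:
```python
from h import *
p,d=env.read_camera("scene"); cv2.imwrite("pics/s3.png",cv2.resize(p[120:300,140:460],None,fx=2.4,fy=2.4))
```

```text
(no output)
```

View pics/s3.png

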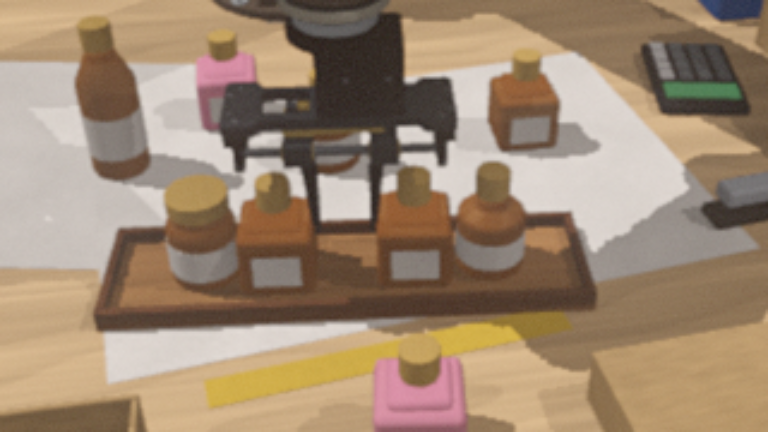

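The squares slide without tilting (label and cap moved equally, about 5 px). Continuing.

Call:
{"method": "move_arm", "body": {"rows": [{"tx": 0,"ty": 0,"tz": 0,"rx": 0,"ry": 0,"rz": 0,"grip": 45},{"tx": 0,"ty": 0,"tz": 0,"rx": 0,"ry": 0,"rz": 0,"grip": 46},{"tx": 0,"ty": 0,"tz": 0,"rx": 0,"ry": 0,"rz": 0,"grip": 47},{"tx": 0,"ty": 0,"tz": 0,"rx": 0,"ry": 0,"rz": 0,"grip": 48},{"tx": 0,"ty": 0,"tz": 0,"rx": 0,"ry": 0,"rz": 0,"grip": 49},{"tx": 0,"ty": 0,"tz": 0,"rx": 0,"ry": 0,"rz": 0,"grip": 50},{"tx": 0,"ty": 0,"tz": 0,"rx": 0,"ry": 0,"rz": 0,"grip": 51},{"tx": 0,"ty": 0,"tz": 0,"rx": 0,"ry": 0,"rz": 0,"grip": 52},{"tx": 0,"ty": 0,"tz": 0,"rx": 0,"ry": 0,"rz": 0,"grip": 53},{"tx": 0,"ty": 0,"tz": 0,"rx": 0,"ry": 0,"rz": 0,"grip": 54}]}}

```text
t: 7.17
eef_pos: [638.9, -4.9, 50.8]
tcp_rot: [-1.571, -0.0, -1.685]
ft_force: [0.0, 0.1, 2.9]
opening: 0.537
```

Call:
{"method": "move_arm", "body": {"rows": [{"tx": 0,"ty": 0,"tz": 0,"rx": 0,"ry": 0,"rz": 0,"grip": 55},{"tx": 0,"ty": 0,"tz": 0,"rx": 0,"ry": 0,"rz": 0,"grip": 56},{"tx": 0,"ty": 0,"tz": 0,"rx": 0,"ry": 0,"rz": 0,"grip": 57},{"tx": 0,"ty": 0,"tz": 0,"rx": 0,"ry": 0,"rz": 0,"grip": 58},{"tx": 0,"ty": 0,"tz": 0,"rx": 0,"ry": 0,"rz": 0,"grip": 59},{"tx": 0,"ty": 0,"tz": 0,"rx": 0,"ry": 0,"rz": 0,"grip": 60}]}}

```text
t: 7.67
eef_pos: [638.9, -5.0, 50.9]
tcp_rot: [-1.571, -0.0, -1.685]
ft_force: [-0.2, -0.1, 2.2]
opening: 0.594
```

Run:
```python
from h import *
p,d=env.read_camera("scene"); cv2.imwrite("pics/s4.png",cv2.resize(p[120:300,140:460],None,fx=2.4,fy=2.4))
```

```text
(no output)
```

View pics/s4.png

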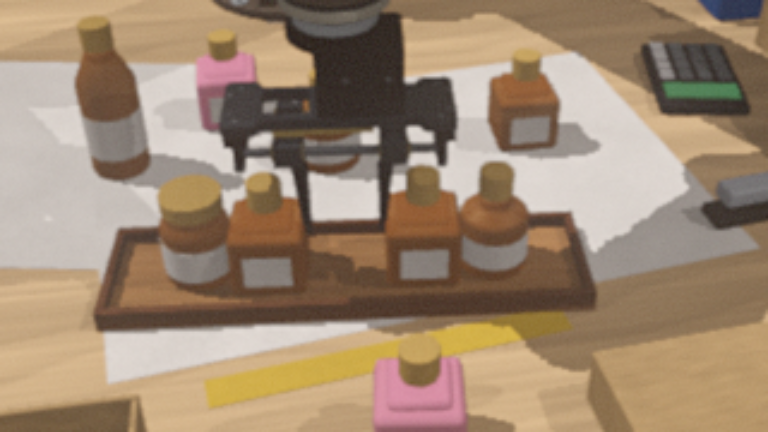

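Still upright; the rounds now slide along too. I'll open to 76 %.

Call:
{"method": "move_arm", "body": {"rows": [{"tx": 0,"ty": 0,"tz": 0,"rx": 0,"ry": 0,"rz": 0,"grip": 61},{"tx": 0,"ty": 0,"tz": 0,"rx": 0,"ry": 0,"rz": 0,"grip": 62},{"tx": 0,"ty": 0,"tz": 0,"rx": 0,"ry": 0,"rz": 0,"grip": 63},{"tx": 0,"ty": 0,"tz": 0,"rx": 0,"ry": 0,"rz": 0,"grip": 64},{"tx": 0,"ty": 0,"tz": 0,"rx": 0,"ry": 0,"rz": 0,"grip": 65},{"tx": 0,"ty": 0,"tz": 0,"rx": 0,"ry": 0,"rz": 0,"grip": 66},{"tx": 0,"ty": 0,"tz": 0,"rx": 0,"ry": 0,"rz": 0,"grip": 67},{"tx": 0,"ty": 0,"tz": 0,"rx": 0,"ry": 0,"rz": 0,"grip": 68},{"tx": 0,"ty": 0,"tz": 0,"rx": 0,"ry": 0,"rz": 0,"grip": 69},{"tx": 0,"ty": 0,"tz": 0,"rx": 0,"ry": 0,"rz": 0,"grip": 70}]}}

```text
t: 8.55
eef_pos: [638.9, -4.9, 50.8]
tcp_rot: [-1.571, -0.0, -1.685]
ft_force: [0.5, -0.2, 1.9]
opening: 0.698
```

Call:
{"method": "move_arm", "body": {"rows": [{"tx": 0,"ty": 0,"tz": 0,"rx": 0,"ry": 0,"rz": 0,"grip": 71},{"tx": 0,"ty": 0,"tz": 0,"rx": 0,"ry": 0,"rz": 0,"grip": 72},{"tx": 0,"ty": 0,"tz": 0,"rx": 0,"ry": 0,"rz": 0,"grip": 73},{"tx": 0,"ty": 0,"tz": 0,"rx": 0,"ry": 0,"rz": 0,"grip": 74},{"tx": 0,"ty": 0,"tz": 0,"rx": 0,"ry": 0,"rz": 0,"grip": 75},{"tx": 0,"ty": 0,"tz": 0,"rx": 0,"ry": 0,"rz": 0,"grip": 76},{"tx": 0,"ty": 0,"tz": 0,"rx": 0,"ry": 0,"rz": 0,"grip": 76}]}}

```text
t: 9.13
eef_pos: [639.0, -4.9, 50.9]
tcp_rot: [-1.571, -0.0, -1.685]
ft_force: [-0.6, -1.1, 3.0]
opening: 0.758
```

Run:
```python
from h import *
p,d=env.read_camera("scene"); cv2.imwrite("pics/s5.png",cv2.resize(p[120:300,140:460],None,fx=2.4,fy=2.4))
```

```text
(no output)
```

View pics/s5.png

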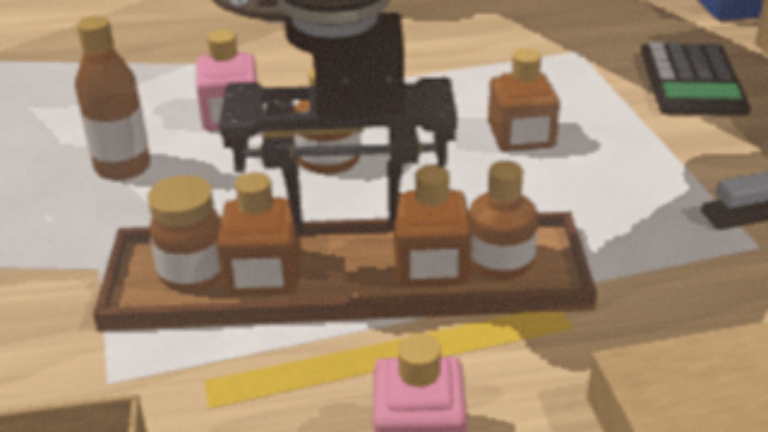

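Call:
{"method": "move_arm", "body": {"rows": [{"tx": 0,"ty": 0,"tz": 0,"rx": 0,"ry": 0,"rz": 0,"grip": 65},{"tx": 0,"ty": 0,"tz": 0,"rx": 0,"ry": 0,"rz": 0,"grip": 62},{"tx": 0,"ty": -1,"tz": 0,"rx": 0,"ry": 0,"rz": 0,"grip": 62},{"tx": 0,"ty": -2,"tz": 0,"rx": 0,"ry": 0,"rz": 0,"grip": 62},{"tx": 0,"ty": -2,"tz": 0,"rx": 0,"ry": 0,"rz": 0,"grip": 62},{"tx": 0,"ty": -2.5,"tz": 0,"rx": 0,"ry": 0,"rz": 0,"grip": 62},{"tx": 0,"ty": -2.5,"tz": 0,"rx": 0,"ry": 0,"rz": 0,"grip": 62},{"tx": 0,"ty": -2,"tz": 0,"rx": 0,"ry": 0,"rz": 0,"grip": 100}]}}

```text
t: 9.85
eef_pos: [639.1, -4.9, 173.4]
tcp_rot: [-1.569, -0.0, -1.685]
ft_force: [0.0, 0.3, 0.5]
opening: 0.652
```

Call:
{"method": "move_arm", "body": {"rows": [{"tx": -2.06,"ty": 0,"tz": -2.45,"rx": 0,"ry": 0,"rz": 0,"grip": 100},{"tx": -2.06,"ty": 0,"tz": -2.45,"rx": 0,"ry": 0,"rz": 0,"grip": 100},{"tx": -2.06,"ty": 0,"tz": -2.45,"rx": 0,"ry": 0,"rz": 0,"grip": 100},{"tx": -2.06,"ty": 0,"tz": -2.45,"rx": 0,"ry": 0,"rz": 0,"grip": 100},{"tx": -2.06,"ty": 0,"tz": -2.45,"rx": 0,"ry": 0,"rz": 0,"grip": 100},{"tx": -2.06,"ty": 0,"tz": -2.45,"rx": 0,"ry": 0,"rz": 0,"grip": 100},{"tx": -2.06,"ty": 0,"tz": -2.45,"rx": 0,"ry": 0,"rz": 0,"grip": 100},{"tx": -2.06,"ty": 0,"tz": -2.45,"rx": 0,"ry": 0,"rz": 0,"grip": 100},{"tx": -2.06,"ty": 0,"tz": -2.45,"rx": 0,"ry": 0,"rz": 0,"grip": 100}]}}

```text
t: 10.6
eef_pos: [439.8, 205.2, 171.5]
tcp_rot: [-1.57, 0.0, -1.685]
ft_force: [0.9, -0.6, -0.1]
opening: 0.997
```

Call:
{"method": "move_arm", "body": {"rows": [{"tx": 0,"ty": 0,"tz": 0,"rx": 0,"ry": -0.12,"rz": 0,"grip": 100},{"tx": 0,"ty": 0,"tz": 0,"rx": 0,"ry": -0.12,"rz": 0,"grip": 100},{"tx": 0,"ty": 0,"tz": 0,"rx": 0,"ry": -0.12,"rz": 0,"grip": 100},{"tx": 0,"ty": 0,"tz": 0,"rx": 0,"ry": -0.12,"rz": 0,"grip": 100},{"tx": 0,"ty": 0,"tz": 0,"rx": 0,"ry": -0.12,"rz": 0,"grip": 100},{"tx": 0,"ty": 0,"tz": 0,"rx": 0,"ry": -0.12,"rz": 0,"grip": 100},{"tx": 0,"ty": 0,"tz": 0,"rx": 0,"ry": -0.12,"rz": 0,"grip": 100}]}}

```text
t: 11.18
eef_pos: [440.9, 204.4, 171.4]
tcp_rot: [-1.57, -0.0, -0.839]
ft_force: [1.2, 0.1, -0.6]
opening: 0.999
```

Call:
{"method": "move_arm", "body": {"rows": [{"tx": 0,"ty": 0,"tz": 0,"rx": 0,"ry": -0.12,"rz": 0,"grip": 100},{"tx": 0,"ty": 0,"tz": 0,"rx": 0,"ry": -0.12,"rz": 0,"grip": 100},{"tx": 0,"ty": 0,"tz": 0,"rx": 0,"ry": -0.12,"rz": 0,"grip": 100},{"tx": 0,"ty": 0,"tz": 0,"rx": 0,"ry": -0.12,"rz": 0,"grip": 100},{"tx": 0,"ty": 0,"tz": 0,"rx": 0,"ry": -0.12,"rz": 0,"grip": 100},{"tx": 0,"ty": 0,"tz": 0,"rx": 0,"ry": -0.12,"rz": 0,"grip": 100},{"tx": 0,"ty": 0,"tz": 0,"rx": 0,"ry": -0.12,"rz": 0,"grip": 100},{"tx": 0,"ty": 0,"tz": 0,"rx": 0,"ry": 0,"rz": 0,"grip": 100}]}}

```text
t: 11.85
eef_pos: [440.9, 204.4, 171.4]
tcp_rot: [-1.571, -0.0, 0.001]
ft_force: [-0.2, 0.0, -0.7]
opening: 1.001
```

```bash
cat > row.py <<'E'
from h import *
import sys
p,d=env.read_camera("top"); cv2.imwrite(f"pics/{sys.argv[1]}.png",p);C=cloud("top",d)
def rep(lo,hi,sel):
    m=((C[...,2]>lo)&(C[...,2]<hi)&(d>0)).astype(np.uint8)
    n,l,s,ce=cv2.connectedComponentsWithStats(m)
    for i in range(1,n):
        x,y,w,h,a=s[i]
        if a>sel and 110<y<330 and 200<x<480:
            P=C[l==i]; r=cv2.minAreaRect(P[:,:2].astype(np.float32)); q=np.array(r[0])-[638.6,-5.1]; t=np.radians(6.5)
            print(a,"z",P[:,2].mean().round(1),"rect",np.round(r[0],1),np.round(r[1],1),round(r[2],1),"tray x,y",round(q@[np.cos(t),-np.sin(t)],1),round(q@[np.sin(t),np.cos(t)],1))
print("caps");rep(88,118,20)
print("shoulder");rep(50,80,60)
E
python3 row.py top1; python3 -c "
from cell import env
print(env.state())"
```

```text
caps
163 z 104.9 rect [648.9 128.9] [27.6 28.5] 89.3 tray x,y -4.9 134.3
159 z 105.2 rect [643.5  67.6] [27.8 27.7] 1.9 tray x,y -3.3 72.8
165 z 105.1 rect [630.4 -77.7] [28.4 28.3] 12.5 tray x,y 0.0 -73.0
471 z 92.7 rect [ 617.4 -138.2] [49.7 51.6] 1.6 tray x,y -6.0 -134.7
158 z 99.3 rect [447.4  -2.2] [28.2 28.3] 66.6 tray x,y -190.2 -18.8
299 z 106.6 rect [ 427.4 -207.6] [52.4 56.8] 64.6 tray x,y -186.9 -225.1
162 z 97.0 rect [346.3 -98.6] [27.8 28.5] 85.5 tray x,y -279.8 -126.0
shoulder
1096 z 68.9 rect [647.7  97.1] [123.6  64.5] 83.7 tray x,y -2.6 102.6
810 z 68.4 rect [ 626.5 -101.5] [113.1  65.4] 80.2 tray x,y -1.2 -97.1
581 z 61.8 rect [448.   -2.2] [66.  66.3] 0.5 tray x,y -189.8 -18.7
103 z 57.5 rect [451.5 174.9] [51.1 15.7] 21.5 tray x,y -206.3 157.7
97 z 66.0 rect [ 433.5 -193.6] [22.9 56.6] 67.2 tray x,y -182.5 -210.5
678 z 61.4 rect [346.4 -98.7] [61.4 64.7] 0.6 tray x,y -279.7 -126.1
{'t': 11.9, 'joints': array([ 2.98043955e-01,  3.39894465e-01,  1.93348414e+00, -1.00743016e-04,
        8.67826598e-01,  3.05112226e-01]), 'qvel': array([ 0.00146559,  0.00259921,  0.00027433,  0.00091494, -0.00144831,
        0.08396012]), 'tau': array([ 7.70366401e-03, -4.64368021e+01, -2.14125645e+01,  5.66341379e-02,
        2.58082431e-02, -1.38463274e+00]), 'eef_pos': array([440.97922623, 204.3831386 , 171.28589467]), 'tcp_rot': array([-1.57075327e+00, -3.92651423e-04, -7.00316511e-03]), 'ft_force': array([-0.61278259, -0.04344863, -0.29603773]), 'moment': array([ 0.02589621, -0.13583795, -0.04851975]), 'opening': 1.0018887426938496}
```

View pics/top1.png

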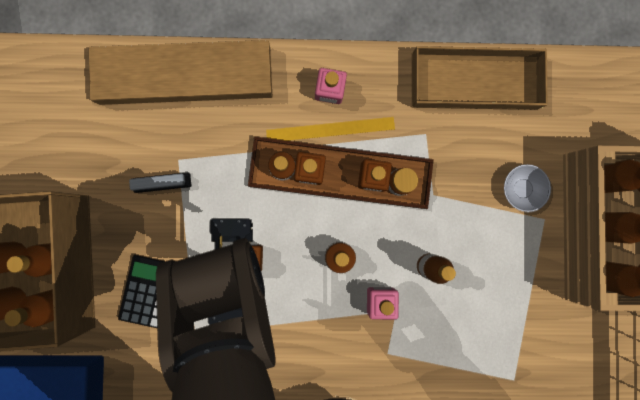

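Caps are now 146 mm apart in the top view (squares at (311,166) and (378,173)), upright, gap about 82 mm and centred on the tray. Next is grasping the loose one.

Call:
{"method": "move_arm", "body": {"rows": [{"tx": 0,"ty": 2.5,"tz": 0,"rx": 0,"ry": 0,"rz": 0,"grip": 100},{"tx": 0,"ty": 2.5,"tz": 0,"rx": 0,"ry": 0,"rz": 0,"grip": 100},{"tx": 0,"ty": 2,"tz": 0,"rx": 0,"ry": 0,"rz": 0,"grip": 100},{"tx": 0,"ty": 1.6,"tz": 0,"rx": 0,"ry": 0,"rz": 0,"grip": 100},{"tx": 0,"ty": 1.5,"tz": 0,"rx": 0,"ry": 0,"rz": 0,"grip": 100},{"tx": 0,"ty": 1,"tz": 0,"rx": 0,"ry": 0,"rz": 0,"grip": 100},{"tx": 0,"ty": 0.8,"tz": 0,"rx": 0,"ry": 0,"rz": 0,"grip": 100},{"tx": 0,"ty": 0.5,"tz": 0,"rx": 0,"ry": 0,"rz": 0,"grip": 100},{"tx": 0,"ty": 0,"tz": 0,"rx": 0,"ry": 0,"rz": 0,"grip": 100},{"tx": 0,"ty": 0,"tz": 0,"rx": 0,"ry": 0,"rz": 0,"grip": 100}]}}

```text
t: 12.73
eef_pos: [441.2, 204.4, 47.1]
tcp_rot: [-1.571, -0.0, -0.006]
ft_force: [0.3, 0.3, -0.1]
opening: 1.0
```

Call:
{"method": "move_arm", "body": {"rows": [{"tx": 0,"ty": 0,"tz": 0,"rx": 0,"ry": 0,"rz": 0,"grip": 90},{"tx": 0,"ty": 0,"tz": 0,"rx": 0,"ry": 0,"rz": 0,"grip": 82},{"tx": 0,"ty": 0,"tz": 0,"rx": 0,"ry": 0,"rz": 0,"grip": 76},{"tx": 0,"ty": 0,"tz": 0,"rx": 0,"ry": 0,"rz": 0,"grip": 70},{"tx": 0,"ty": 0,"tz": 0,"rx": 0,"ry": 0,"rz": 0,"grip": 62},{"tx": 0,"ty": 0,"tz": 0,"rx": 0,"ry": 0,"rz": 0,"grip": 50},{"tx": 0,"ty": 0,"tz": 0,"rx": 0,"ry": 0,"rz": 0,"grip": 40},{"tx": 0,"ty": 0,"tz": 0,"rx": 0,"ry": 0,"rz": 0,"grip": 30},{"tx": 0,"ty": 0,"tz": 0,"rx": 0,"ry": 0,"rz": 0,"grip": 30}]}}

```text
t: 13.48
eef_pos: [440.9, 204.3, 46.9]
tcp_rot: [-1.571, 0.0, -0.005]
ft_force: [-2.3, -0.8, 4.8]
opening: 0.664
```

Run:
```python
from h import *
p,d=env.read_camera("scene"); cv2.imwrite("pics/s6.png",cv2.resize(p[120:300,140:460],None,fx=2.4,fy=2.4))
```

```text
(no output)
```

View pics/s6.png

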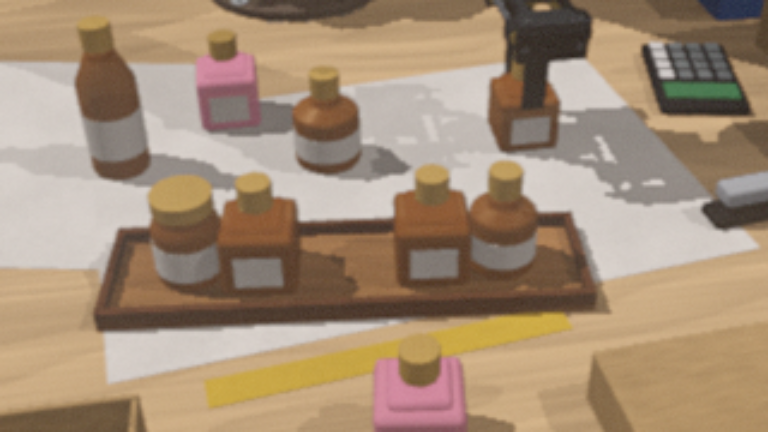

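The loose bottle is gripped at (525,105) with the opening at 63 mm, matching the body. Lifting and carrying it over.

Call:
{"method": "move_arm", "body": {"rows": [{"tx": 0,"ty": -0.5,"tz": 0,"rx": 0,"ry": 0,"rz": 0,"grip": 30},{"tx": 0,"ty": -1,"tz": 0,"rx": 0,"ry": 0,"rz": 0,"grip": 30},{"tx": 0,"ty": -2,"tz": 0,"rx": 0,"ry": 0,"rz": 0,"grip": 30},{"tx": 0,"ty": -2,"tz": 0,"rx": 0,"ry": 0,"rz": 0,"grip": 30},{"tx": 0,"ty": -2,"tz": 0,"rx": 0,"ry": 0,"rz": 0,"grip": 30},{"tx": 0,"ty": -2,"tz": 0,"rx": 0,"ry": 0,"rz": 0,"grip": 30},{"tx": 0,"ty": -2,"tz": 0,"rx": 0,"ry": 0,"rz": 0,"grip": 30},{"tx": 0,"ty": -1.5,"tz": 0,"rx": 0,"ry": 0.054,"rz": 0,"grip": 30},{"tx": 0,"ty": 0,"tz": 0,"rx": 0,"ry": 0.054,"rz": 0,"grip": 30}]}}

```text
t: 14.28
eef_pos: [441.9, 204.7, 180.2]
tcp_rot: [-1.569, -0.004, -0.115]
ft_force: [-0.2, 0.1, -3.0]
opening: 0.669
```

Call:
{"method": "move_arm", "body": {"rows": [{"tx": 1,"ty": 0,"tz": -0.85,"rx": 0,"ry": 0,"rz": 0,"grip": 30},{"tx": 2,"ty": 0,"tz": -1.7,"rx": 0,"ry": 0,"rz": 0,"grip": 30},{"tx": 2,"ty": 0,"tz": -1.7,"rx": 0,"ry": 0,"rz": 0,"grip": 30},{"tx": 2,"ty": 0,"tz": -1.7,"rx": 0,"ry": 0,"rz": 0,"grip": 30},{"tx": 2,"ty": 0,"tz": -1.7,"rx": 0,"ry": 0,"rz": 0,"grip": 30},{"tx": 2,"ty": 0,"tz": -1.7,"rx": 0,"ry": 0,"rz": 0,"grip": 30},{"tx": 2,"ty": 0,"tz": -1.7,"rx": 0,"ry": 0,"rz": 0,"grip": 30},{"tx": 2,"ty": 0,"tz": -1.7,"rx": 0,"ry": 0,"rz": 0,"grip": 30},{"tx": 2,"ty": 0,"tz": -1.7,"rx": 0,"ry": 0,"rz": 0,"grip": 30},{"tx": 2,"ty": 0,"tz": -1.7,"rx": 0,"ry": 0,"rz": 0,"grip": 30}]}}

```text
t: 15.12
eef_pos: [612.3, 20.6, 176.6]
tcp_rot: [-1.571, 0.001, -0.112]
ft_force: [0.9, 0.7, -3.1]
opening: 0.665
```

Call:
{"method": "move_arm", "body": {"rows": [{"tx": 1.9,"ty": 0,"tz": -1.6,"rx": 0,"ry": 0,"rz": 0,"grip": 30},{"tx": 0.9,"ty": 0,"tz": -0.8,"rx": 0,"ry": 0,"rz": 0,"grip": 30},{"tx": 0,"ty": 0,"tz": 0,"rx": 0,"ry": 0,"rz": 0,"grip": 30},{"tx": 0,"ty": 0,"tz": 0,"rx": 0,"ry": 0,"rz": 0,"grip": 30},{"tx": 0,"ty": 0,"tz": 0,"rx": 0,"ry": 0,"rz": 0,"grip": 30}]}}

```text
t: 15.53
eef_pos: [635.9, -4.0, 176.6]
tcp_rot: [-1.571, 0.001, -0.112]
ft_force: [0.7, -0.5, -3.7]
opening: 0.668
```

Run:
```python
from h import *
p,d=env.read_camera("scene"); cv2.imwrite("pics/s7.png",cv2.resize(p[120:300,140:460],None,fx=2.4,fy=2.4))
```

```text
(no output)
```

View pics/s7.png

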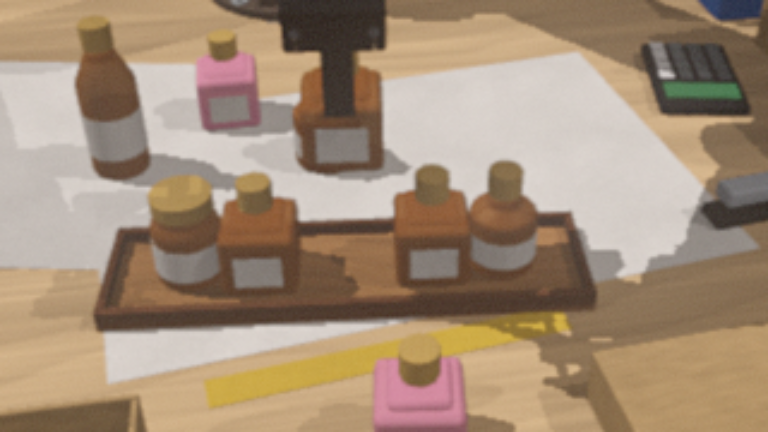

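The bottle hangs upright and square over the gap (about 340,120). Descending to just above the tray floor.

Call:
{"method": "move_arm", "body": {"rows": [{"tx": 0.15,"ty": 1.5,"tz": -0.1,"rx": 0,"ry": 0,"rz": 0,"grip": 30},{"tx": 0,"ty": 1.5,"tz": 0,"rx": 0,"ry": 0,"rz": 0,"grip": 30},{"tx": 0,"ty": 1.5,"tz": 0,"rx": 0,"ry": 0,"rz": 0,"grip": 30},{"tx": 0,"ty": 1.5,"tz": 0,"rx": 0,"ry": 0,"rz": 0,"grip": 30},{"tx": 0,"ty": 1.5,"tz": 0,"rx": 0,"ry": 0,"rz": 0,"grip": 30},{"tx": 0,"ty": 1.5,"tz": 0,"rx": 0,"ry": 0,"rz": 0,"grip": 30},{"tx": 0,"ty": 1.2,"tz": 0,"rx": 0,"ry": 0,"rz": 0,"grip": 30},{"tx": 0,"ty": 0.8,"tz": 0,"rx": 0,"ry": 0,"rz": 0,"grip": 30},{"tx": 0,"ty": 0.5,"tz": 0,"rx": 0,"ry": 0,"rz": 0,"grip": 30},{"tx": 0,"ty": 0,"tz": 0,"rx": 0,"ry": 0,"rz": 0,"grip": 30}]}}

```text
t: 16.42
eef_pos: [637.7, -5.4, 61.1]
tcp_rot: [-1.571, 0.001, -0.113]
ft_force: [-0.2, 0.2, -3.8]
opening: 0.67
```

Run:
```python
from h import *
p,d=env.read_camera("scene"); cv2.imwrite("pics/s8.png",cv2.resize(p[120:300,140:460],None,fx=2.4,fy=2.4))
```

```text
(no output)
```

View pics/s8.png

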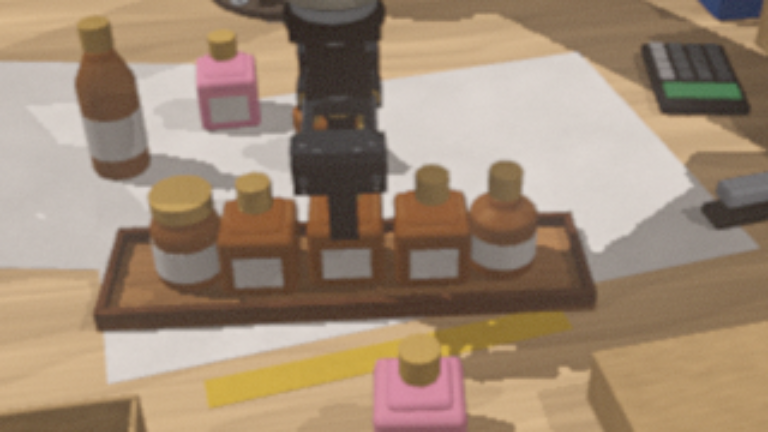

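It sits between the two with visible gaps on either side (300 and 388). Setting it down in fine steps while watching Fz.

Call:
{"method": "move_arm", "body": {"rows": [{"tx": 0,"ty": 0.2,"tz": 0,"rx": 0,"ry": 0,"rz": 0,"grip": 30},{"tx": 0,"ty": 0.1,"tz": 0,"rx": 0,"ry": 0,"rz": 0,"grip": 30},{"tx": 0,"ty": 0.1,"tz": 0,"rx": 0,"ry": 0,"rz": 0,"grip": 30},{"tx": 0,"ty": 0.1,"tz": 0,"rx": 0,"ry": 0,"rz": 0,"grip": 30},{"tx": 0,"ty": 0,"tz": 0,"rx": 0,"ry": 0,"rz": 0,"grip": 30},{"tx": 0,"ty": 0,"tz": 0,"rx": 0,"ry": 0,"rz": 0,"grip": 30}]}}

```text
t: 16.97
eef_pos: [638.1, -5.7, 56.9]
tcp_rot: [-1.571, -0.0, -0.113]
ft_force: [-0.9, -0.7, -4.1]
opening: 0.665
```

Call:
{"method": "move_arm", "body": {"rows": [{"tx": 0,"ty": 0.05,"tz": 0,"rx": 0,"ry": 0,"rz": 0,"grip": 30},{"tx": 0,"ty": 0,"tz": 0,"rx": 0,"ry": 0,"rz": 0,"grip": 30},{"tx": 0,"ty": 0,"tz": 0,"rx": 0,"ry": 0,"rz": 0,"grip": 30}]}}

```text
t: 17.22
eef_pos: [638.1, -5.7, 56.3]
tcp_rot: [-1.571, -0.0, -0.113]
ft_force: [0.2, -0.1, -3.8]
opening: 0.666
```

Call:
{"method": "move_arm", "body": {"rows": [{"tx": 0,"ty": 0.05,"tz": 0,"rx": 0,"ry": 0,"rz": 0,"grip": 30},{"tx": 0,"ty": 0.05,"tz": 0,"rx": 0,"ry": 0,"rz": 0,"grip": 30},{"tx": 0,"ty": 0,"tz": 0,"rx": 0,"ry": 0,"rz": 0,"grip": 30},{"tx": 0,"ty": 0,"tz": 0,"rx": 0,"ry": 0,"rz": 0,"grip": 30}]}}

```text
t: 17.55
eef_pos: [638.1, -5.7, 55.3]
tcp_rot: [-1.571, 0.0, -0.113]
ft_force: [0.2, 0.4, -3.0]
opening: 0.666
```

Call:
{"method": "move_arm", "body": {"rows": [{"tx": 0,"ty": 0.05,"tz": 0,"rx": 0,"ry": 0,"rz": 0,"grip": 30},{"tx": 0,"ty": 0,"tz": 0,"rx": 0,"ry": 0,"rz": 0,"grip": 30},{"tx": 0,"ty": 0,"tz": 0,"rx": 0,"ry": 0,"rz": 0,"grip": 30}]}}

```text
t: 17.8
eef_pos: [638.1, -5.7, 55.0]
tcp_rot: [-1.571, -0.0, -0.113]
ft_force: [0.0, -0.2, -1.2]
opening: 0.667
```

Floor contact is beginning (Fz −3.8 → −1.2 N). One more half millimetre, then open.

Call:
{"method": "move_arm", "body": {"rows": [{"tx": 0,"ty": 0.05,"tz": 0,"rx": 0,"ry": 0,"rz": 0,"grip": 30},{"tx": 0,"ty": 0,"tz": 0,"rx": 0,"ry": 0,"rz": 0,"grip": 30},{"tx": 0,"ty": 0,"tz": 0,"rx": 0,"ry": 0,"rz": 0,"grip": 30}]}}

```text
t: 18.05
eef_pos: [638.2, -5.7, 55.0]
tcp_rot: [-1.571, -0.0, -0.113]
ft_force: [-1.2, -0.2, 4.9]
opening: 0.667
```

Call:
{"method": "move_arm", "body": {"rows": [{"tx": 0,"ty": 0,"tz": 0,"rx": 0,"ry": 0,"rz": 0,"grip": 68},{"tx": 0,"ty": 0,"tz": 0,"rx": 0,"ry": 0,"rz": 0,"grip": 72},{"tx": 0,"ty": 0,"tz": 0,"rx": 0,"ry": 0,"rz": 0,"grip": 78},{"tx": 0,"ty": 0,"tz": 0,"rx": 0,"ry": 0,"rz": 0,"grip": 84},{"tx": 0,"ty": 0,"tz": 0,"rx": 0,"ry": 0,"rz": 0,"grip": 84},{"tx": 0,"ty": 0,"tz": 0,"rx": 0,"ry": 0,"rz": 0,"grip": 84}]}}

```text
t: 18.55
eef_pos: [638.1, -5.7, 54.2]
tcp_rot: [-1.571, -0.0, -0.113]
ft_force: [-0.4, -0.1, 0.7]
opening: 0.836
```

Call:
{"method": "move_arm", "body": {"rows": [{"tx": 0,"ty": -0.5,"tz": 0,"rx": 0,"ry": 0,"rz": 0,"grip": 84},{"tx": 0,"ty": -1,"tz": 0,"rx": 0,"ry": 0,"rz": 0,"grip": 84},{"tx": 0,"ty": -2,"tz": 0,"rx": 0,"ry": 0,"rz": 0,"grip": 84},{"tx": 0,"ty": -2.5,"tz": 0,"rx": 0,"ry": 0,"rz": 0,"grip": 84},{"tx": 0,"ty": -2.5,"tz": 0,"rx": 0,"ry": 0,"rz": 0,"grip": 84},{"tx": 0,"ty": -2.5,"tz": 0,"rx": 0,"ry": 0,"rz": 0,"grip": 84},{"tx": 0,"ty": -2.5,"tz": 0,"rx": 0,"ry": 0,"rz": 0,"grip": 84},{"tx": 0,"ty": -2,"tz": 0,"rx": 0,"ry": 0,"rz": 0,"grip": 84}]}}

```text
t: 19.22
eef_pos: [638.3, -5.7, 212.5]
tcp_rot: [-1.571, -0.002, -0.113]
ft_force: [0.2, 1.2, -0.5]
opening: 0.838
```

Call:
{"method": "move_arm", "body": {"rows": [{"tx": -2,"ty": 0,"tz": 2,"rx": 0,"ry": 0,"rz": 0,"grip": 84},{"tx": -2,"ty": 0,"tz": 2,"rx": 0,"ry": 0,"rz": 0,"grip": 84},{"tx": -2,"ty": 0,"tz": 2,"rx": 0,"ry": 0,"rz": 0,"grip": 84},{"tx": -2,"ty": 0,"tz": 2,"rx": 0,"ry": 0,"rz": 0,"grip": 84},{"tx": -2,"ty": 0,"tz": 2,"rx": 0,"ry": 0,"rz": 0,"grip": 84},{"tx": -2,"ty": 0,"tz": 2,"rx": 0,"ry": 0,"rz": 0,"grip": 84},{"tx": -2,"ty": 0,"tz": 2,"rx": 0,"ry": 0,"rz": 0,"grip": 84},{"tx": -2,"ty": 0,"tz": 2,"rx": 0,"ry": 0,"rz": 0,"grip": 84},{"tx": -2,"ty": 0,"tz": 2,"rx": 0,"ry": 0,"rz": 0,"grip": 84},{"tx": 0,"ty": 0,"tz": 0,"rx": 0,"ry": 0,"rz": 0,"grip": 84}]}}

```text
t: 20.05
eef_pos: [476.9, 196.1, 210.4]
tcp_rot: [-1.57, -0.0, -0.11]
ft_force: [0.9, -0.4, -0.3]
opening: 0.843
```

```bash
python3 row.py top2
python3 - <<'E'
from h import *
p,d=env.read_camera("scene"); cv2.imwrite("pics/s9.png",cv2.resize(p[120:300,140:460],None,fx=2.4,fy=2.4))
print(env.state()["t"])
E
```

```text
caps
164 z 105.1 rect [648.9 128.8] [28.2 27.6] 3.0 tray x,y -4.9 134.2
159 z 105.0 rect [643.7  67.6] [27.5 27.6] 1.8 tray x,y -3.2 72.8
159 z 105.0 rect [638.2  -4.6] [27.5 27.6] 1.4 tray x,y -0.5 0.5
165 z 104.9 rect [630.6 -78.1] [28. 29.] 0.2 tray x,y 0.3 -73.5
469 z 92.6 rect [ 617.6 -138.1] [49.8 51.9] 1.8 tray x,y -5.9 -134.5
157 z 99.3 rect [447.   -2.2] [28.1 28.3] 45.5 tray x,y -190.7 -18.8
294 z 106.0 rect [ 427.4 -207.7] [52.3 56.9] 63.2 tray x,y -186.9 -225.2
163 z 96.9 rect [346.1 -98.4] [28.2 27.8] 2.6 tray x,y -280.0 -125.8
shoulder
1093 z 68.9 rect [647.8  97.2] [123.6  64.6] 83.7 tray x,y -2.5 102.7
681 z 69.3 rect [639.1  -5.2] [63.8 64.5] 82.6 tray x,y 0.6 -0.1
807 z 68.4 rect [ 626.4 -101.3] [112.8  65.2] 80.4 tray x,y -1.2 -97.0
580 z 61.8 rect [448.   -2.1] [65.6 66.2] 0.4 tray x,y -189.8 -18.6
94 z 65.1 rect [ 433.7 -193.7] [23.  56.7] 66.0 tray x,y -182.2 -210.6
675 z 61.3 rect [346.8 -98.7] [62.6 64.6] 0.1 tray x,y -279.3 -126.1
20.15
```

View pics/s9.png

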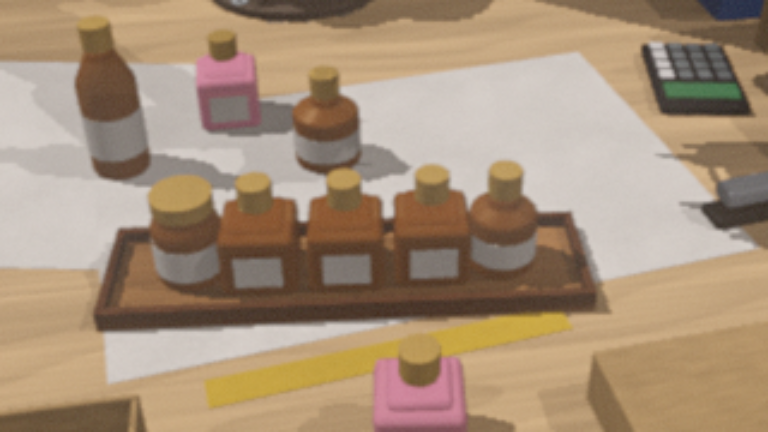

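View pics/top2.png

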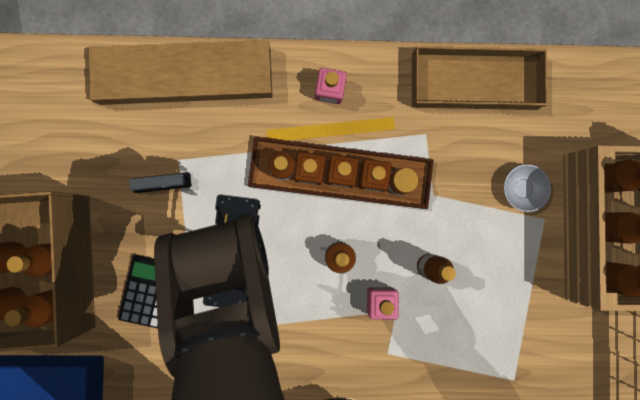

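Both pictures show the five in a straight upright row (top view: (281,163) to (405,180), added one at (345,169)). The arm is clear, so I'm handing in.

```bash
python3 -c "
from cell import env
env.job_done()"
```

```text
the job is handed in; nothing more can be done
```

The loose bottle now stands in the tray between the two square ones, and I handed the job in at about 20 s of the 54 s. The hand-in reports no verdict, so what follows is from my own measurements.

**What I did:** I opened the gripper inside the gap and slid the two square bottles apart. Their centres went from about 108 mm to 146 mm. I then gripped the loose bottle by its body and lowered it in fine steps until the wrist force showed the floor. After that I released it and moved the arm well clear.

**Last checks (top camera, tray frame):**

| Bottle | Off the middle line (x) | Along the row (y) |
|---|---|---|
| Left | −3.2 mm | +72.8 mm |
| Added | about 0 mm | about 0 mm |
| Right | +0.3 mm | −73.5 mm |

- **Height and tilt:** all three caps read 105 mm high, against 106 mm expected on the tray floor. All three look upright in both views.
- **Squareness:** the added bottle is within about 1° of square with the row.
- **Not as expected:** the fingers taper, so they first touched the bottles at about 36 % opening instead of the 21 % I had worked out. I opened further in small steps, and no tilt was visible in the pictures along the way.

No check failed.

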